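# Build up the stick lookout tower on its gravel plot

## Robot

A 7-joint arm with a two-finger parallel gripper is mounted at the origin on the work surface. World frame = base frame: x ahead of the robot, y to its left, z up, the work surface at z = 0. Lengths are in m, angles in rad, forces in N, time in s.
With the tool pointing down it reaches from about 0.4 to 0.85 m from the base axis. Payload 10.4 kg.
Tool frame: the origin (TCP) lies on the mounting face of the last link; the fingertips stand 173 mm ahead of it and the grasp point (between the pads) lies 155 mm ahead of it (manip.tip_extent is the distance from the TCP to the fingertips, in m); z points along the fingers, y is the line along which they close (so a half turn about z gives the same grasp; the last joint's range is limited). The gripper opens to 85 mm and grips with 20 to 120 N. Pads are 22 mm wide; open, the fingers measure 114 mm over their backs; the gripper's body (76 mm by 85 mm) begins 54 mm behind the grasp point. The pads swing forward as they close: fully open they stand 13 mm farther back than shut.
Start: joints at [1.192, 0.332, -0.065, 1.46, 0.022, 1.35, -0.088], TCP at [0.218, -0.586, 0.405] pointing down, gripper open.
Joint ranges: [-2.6, 2.6], [-0.5, 2.12], [-1.47, 1.34], [0.16, 2.42], [-1.27, 4.41], [0.06, 2.06], [-2.6, 2.6]. Speed limits (rad/s): [2.22, 2.22, 2.79, 2.79, 3.14, 3.14, 3.14].

## Interface

Orientations are given as a unit quaternion [x, y, z, w].
In Python, from workcell import manip gives the robot as it stands.
- The arm moves only by the tool move_arm, never from a script. Its argument "plan" is one flat list of numbers, 7 for each row, row after row: the turn, a rotation vector about the tool's x, y, z in rad, then the shift along the tool's x, y, z in m, then the finger opening in m, from 0 to 0.0854. In form: [ax, ay, az, dx, dy, dz, gripper, ax, ay, az, dx, dy, dz, gripper, ...]. A call has 1 to 12 rows; each row is the pose to reach, as a shift and turn from the pose commanded when the call began, along the tool's axes at that moment; what a row does not reach only later rows make up. A row lasts 1/8 s, in which the tool goes at most 62.5 mm and 10.7 degrees, less where a joint would pass 70% of its speed; a pose out of reach is approached as far as the arm can. A call with a gripper value outside its range is refused whole. The fingers move at their own pace and stop on an object; "squeeze" is the grip in N (left out, the last holds). Time passes only in rows, so rows that repeat a pose let the fingers close. It gives the time, the measured TCP pose, the force, the opening and the grip force at its end, in the units of the state.
- manip.get_obs(): the state, without advancing time (a new reading comes with each control period).
- manip.camera(name): name is "scene" or "top" or "wrist"; returns a dict with "color" (384x512x3 uint8, red, green, blue), "fx", "fy", "cx", "cy" (pixels), "cam_to_world" (4x4, takes a point from camera to world coordinates); the wrist camera has in their place "mount" (4x4, takes a point from camera to tool coordinates, whose origin is the TCP and whose axes are the flange's). Camera axes: x right, y down, z forward; pixel columns grow to the right and rows downward; lengths in m; the calibration is good to about 2 mm. A picture is of the moment at which its call begins: read the wrist's pose just before it. There is no depth.
- manip.hand_in(): hands the job in; it is judged then, once.
Trained networks look in a picture, given as the dict that the camera call returned (one of the last four; its "shot" number tells which), for a name from the list of things; names that differ only in an ending like _2 or _b are one class to them, and where a whole thing is asked for, a point or a joint stands for the part that bears it (a point fixed in the world has none). Each returns a list of dicts, best first, with "conf" (0 to 1); they miss things now and then, are a little off and sometimes report something else, mostly with a low value. They report only what shows in the picture. A call takes as long as a camera call. They do not tell look-alikes from the thing itself.
- manip.look_for(picture, label): "position" ([x, y, z] in m, in the coordinates of the camera as it stood for that picture, good to about 4 mm: the middle of the surface that is visible of it).
- manip.silhouettes(picture, label): "pixels" (384x512 bool, what is visible of it).
- manip.tip_of(picture, label): "position" ([x, y, z] in m, in the coordinates of the camera as it stood for that picture, good to about 4 mm: a listed point, or the origin of a listed thing).
The state is a dict: "clock": time; "joint_pos": joint angles; "joint_velocities": joint speeds; "tau": joint torques, N m; "position": TCP position; "ee_rot": TCP orientation; "ft_force": force on the tool from outside, world axes, zero at the start; "torque": the same for the moment, N m; "grip_width": opening from 0.0 (shut) to 1.0 (fully open); "grasp_force": force on a finger pad.
Only numpy, scipy, OpenCV 4.12 (cv2) and the standard library are available. Lean on these libraries where they do the work, as an engineer would, in place of code of your own. Each camera call takes 0.05 s, during which the arm holds its last target. There are 200 camera calls.

## Task

Build the knocked-down stick model of the lookout tower on the gravel tile, piece by piece from the bottom up: the green lower section with its four feet on the four dark footing pads, the yellow middle section on its pegs, the white cabin on the pegs of that, every foot frame fully down, and last the red spire threaded through the bores of the cabin roof and of the yellow deck until its collar sits on the roof. Lower each piece into place, do not drop it, and leave the glue bottle, the tape roll and the paint jar as they stand.

Things in the scene. Friction and masses are not known exactly. Their poses are not given: they have to be found in the camera images.
- lower_mid (a point): Loose lower section, 160 g: green deck 62 mm square, 12 thick, top 65 mm above the feet, with 4 pegs 15 high on it; 4 legs spread to 14 mm feet centred 43 mm from the axis each way (100 mm square). Grip two opposite deck sides, 59 mm above the feet (26.5 above this point). Point: on the axis, 32.5 mm above the feet; z up, x, y square to the sides; the 4 sides are alike.
- middle_mid (a point): Loose middle section, 100 g: foot frame 56 mm square outside, 44 inside, goes round the green deck's pegs (1 mm play; leaning tips forgive 5 mm). Yellow deck 50 mm square, 12 thick, top 55 mm above the underside, 14 mm bore, 4 pegs 15 high. Grip deck sides 49 mm up (21.5 above this point). Point: on the axis, 27.5 mm up; z up, x, y square to sides. Seated: 60 mm above the lower section's point.
- upper_mid (a point): Loose white cabin, 80 g, 48 mm high: foot frame 44 mm square outside, 32 inside, goes round the yellow deck's pegs (1 mm play, 4 mm lead-in). Hollow cabin 44 mm square, walls from 23 to 48 mm up, 14 mm bore in the 8 mm flat roof. Grip two walls 38 mm up (14 above this point). Point: on the axis, 24 mm up; z up, x, y square to sides. Seated: 51.5 mm above the middle section's point.
- spire_mid (a point): Loose spire, 40 g, 140 mm, upright in the stand, foot 7 mm above the table. 10 mm shaft, foot tapered to 5 mm; red collar 32 mm wide, underside 66 mm above the foot; banded 10 mm mast from 75 to 135 mm. Grip the mast 100 mm above the foot (30 above this point). Point: on the axis, 70 mm above the foot, in the collar; z up. Home: collar on the roof, 28 mm above the cabin's point.
- gravel_tile: The target, fixed: gravel tile, a 140 mm square board 10 mm thick, pale grey gravel with four dark flat 30 mm footing pads whose centres lie 43 mm from the middle each way along its sides. Origin: centre of its underside, on the table; top 10 mm higher; x, y along its sides, z up.
- lawn_tile: A second fixed tile of the same size: green lawn with a pond, a path and four little trees up to 65 mm high; not a target. Origin: centre of its underside; x, y along its sides.
- stand: The spire's fixed wooden stand: a 45 x 75 x 45 mm (x, y, z) block with a hole 12.5 mm wide, 38 mm deep in the middle of its top. Origin: centre of its underside.
- glue_mid (a point): Loose white glue bottle, blue band, orange nozzle, 38 mm wide, 90 mm high, standing; a bystander. Point: its centre, 45 mm up.
- tape_mid (a point): Loose roll of masking tape lying flat, 76 mm wide, 24 mm high; a bystander. Point: its centre, 12 mm up.
- jar_mid (a point): Loose magenta paint jar with a black lid, 52 mm wide, 60 mm high; a bystander. Point: its centre, 30 mm up.
Things that resemble listed ones, but are neither listed nor needed, are in the scene too. Leave any pink look-alike of the part that bears spire_mid alone.

How it is judged:
By the outcome, as a careful person would: the job done as asked, in the order asked, and still so for the second after the job is handed in, with the robot touching nothing.
It also fails if it takes over 96 s, if anything falls off the work surface, if the arm or the gripper's body presses on something with over 40 N, if the wrist force passes 120 N, or if a joint passes its speed limit or range.

## Working session

There is one attempt and no reset: what is moved stays moved. The work goes in short steps, Python scripts to look and compute and a tool call to move; the robot and the scene stay as the last step left them, time stands still between calls to the robot, and variables do not carry over. Pictures are saved under pics/ and viewed, at most 15 in all, crops included, and the job is handed in when it is done.

Besides the shell and the picture viewer there is one more tool, called as name(argument=value, ...) on one line, values as JSON. move_arm: Moves the arm, as the interface text tells. Its arguments: {"type":"object","properties":{"plan":{"type":"array","items":{"type":"number"}},"squeeze":{"type":"number"}},"required":["plan"]}

```bash
mkdir -p pics; ls; cat > h.py <<'E'
import numpy as np, cv2
from scipy.spatial.transform import Rotation as R
from workcell import manip
def T():
    o=manip.get_obs(); M=np.eye(4); M[:3,:3]=R.from_quat(o["ee_rot"]).as_matrix(); M[:3,3]=o["position"]; return M
def shot(name):
    t=T(); p=manip.camera(name)
    C=t@np.array(p["mount"]) if name=="wrist" else np.array(p["cam_to_world"])
    return p,C
def w(C,pt): return (C@np.append(pt,1))[:3]
def save(p,f): cv2.imwrite("pics/"+f,cv2.cvtColor(p["color"],cv2.COLOR_RGB2BGR))
def ray(p,C,u,v,z):
    d=C[:3,:3]@np.array([(u-p["cx"])/p["fx"],(v-p["cy"])/p["fy"],1]); o=C[:3,3]
    return o+d*(z-o[2])/d[2]
def proj(p,C,X):
    q=np.linalg.inv(C)@np.append(X,1); return np.array([p["fx"]*q[0]/q[2]+p["cx"],p["fy"]*q[1]/q[2]+p["cy"]])
E
python3 - <<'E'
from h import *
np.set_printoptions(precision=4,suppress=True)
o=manip.get_obs(); print(o, manip.tip_extent)
for n in ["top","scene"]:
    p,C=shot(n); save(p,n+"0.png"); print(n,C[:3,3],p["fx"])
    for l in ["lower_mid","middle_mid","upper_mid","spire_mid","gravel_tile","lawn_tile","stand","glue_mid","tape_mid","jar_mid"]:
        print(l,[(np.round(w(C,d["position"]),3).tolist(),round(d["conf"],2)) for d in manip.tip_of(p,l)][:3])
E
```

```text
pics
{'clock': 0.0, 'joint_pos': array([ 1.1924,  0.3329, -0.0647,  1.461 ,  0.0216,  1.3499, -0.0885]), 'joint_velocities': array([-0.001 , -0.0011,  0.0025, -0.0013, -0.0005,  0.0018,  0.    ]), 'tau': array([  0.0017, -62.5449,   0.0505, -39.16  ,   0.0164,   0.0099,
         0.    ]), 'position': array([ 0.2177, -0.5857,  0.4039]), 'ee_rot': array([ 0.9842,  0.177 , -0.0001, -0.0007]), 'ft_force': array([ 0.1738,  0.8386, -0.1888]), 'torque': array([ 0.0289, -0.0668,  0.0057]), 'grasp_force': 0.0, 'grip_width': 1.000354305392557} 0.1734
top [0.4115 0.0173 1.5254] 441.9081665712609
lower_mid [([0.638, -0.007, 0.034], 0.64), ([0.619, 0.222, -0.002], 0.37)]
middle_mid [([0.4, -0.307, 0.029], 0.52)]
upper_mid [([0.45, 0.013, 0.023], 0.56)]
spire_mid [([0.428, 0.325, 0.083], 0.65), ([0.346, 0.244, 0.067], 0.52), ([0.411, 0.415, 0.069], 0.41)]
gravel_tile []
lawn_tile [([0.639, -0.221, -0.001], 0.94)]
stand [([0.424, 0.324, 0.0], 0.8)]
glue_mid [([0.546, -0.438, 0.045], 0.49)]
tape_mid [([0.557, 0.429, 0.01], 0.72)]
jar_mid [([0.369, 0.147, 0.027], 0.65)]
scene [1.0411 0.118  0.7809] 350.44020188762966
lower_mid [([0.637, -0.007, 0.031], 0.85)]
middle_mid [([0.4, -0.31, 0.026], 0.83)]
upper_mid [([0.452, 0.014, 0.026], 0.96)]
spire_mid [([0.421, 0.321, 0.074], 0.71), ([0.44, 0.225, 0.068], 0.65), ([0.412, 0.413, 0.068], 0.46)]
gravel_tile [([0.619, 0.213, -0.003], 0.87), ([0.543, -0.438, 0.042], 0.46)]
lawn_tile []
stand [([0.42, 0.325, -0.0], 0.64)]
glue_mid [([0.546, -0.44, 0.043], 0.75)]
tape_mid [([0.555, 0.425, 0.013], 0.77)]
jar_mid [([0.371, 0.149, 0.028], 0.74)]
```

View pics/top0.png

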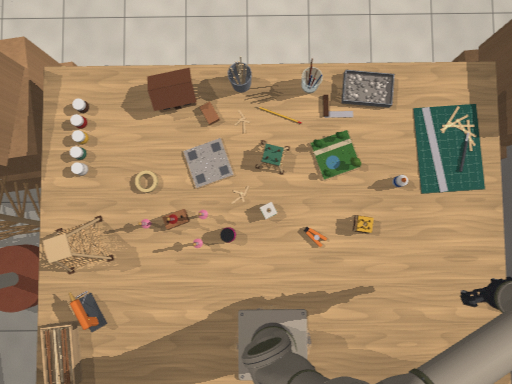

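View pics/scene0.png

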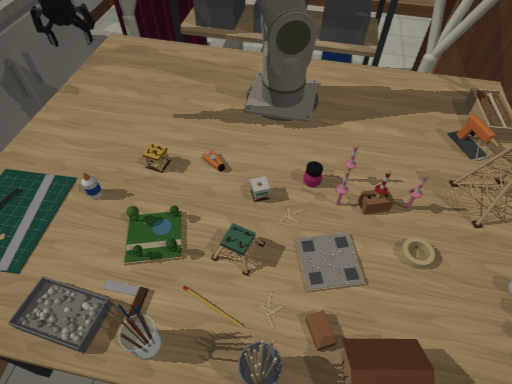

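```bash
cat >> h.py <<'E'
np.set_printoptions(precision=4,suppress=True)
def go(x,y,z,yaw=None):
    """TCP goal, yaw deg of tool x (mod 90 nearest -> pass exact), tool down -> row"""
    t=T(); 
    if yaw is None: yaw=np.degrees(np.arctan2(t[1,0],t[0,0]))
    G=(R.from_euler('z',yaw,degrees=True)*R.from_euler('x',np.pi)).as_matrix()
    print("row",R.from_matrix(t[:3,:3].T@G).as_rotvec().round(4), (t[:3,:3].T@(np.array([x,y,z])-t[:3,3])).round(4))
def yaw(): t=T(); return np.degrees(np.arctan2(t[1,0],t[0,0]))
E
python3 - <<'E'
from h import *
p,C=shot("wrist"); print(np.array(p["mount"]),p["fx"],yaw())
go(0.60,-0.007,0.36)
p,C=shot("top")
for l in ["lower_mid","middle_mid","upper_mid","stand"]:
  for d in manip.silhouettes(p,l)[:1]:
    print(l,cv2.minAreaRect(np.argwhere(d["pixels"])[:,::-1].astype(np.float32)))
im=cv2.cvtColor(p["color"],cv2.COLOR_RGB2BGR)
a=cv2.resize(im[130:260,130:300],None,fx=4,fy=4,interpolation=cv2.INTER_CUBIC)
cv2.imwrite("pics/crop1.png",a)
E
```

```text
[[-0.0003 -0.9536 -0.301   0.0772]
 [ 1.      0.0002 -0.0014 -0.0008]
 [ 0.0014 -0.301   0.9536  0.031 ]
 [ 0.      0.      0.      1.    ]] 298.3079611495381 20.383570635672214
row [ 0.0001 -0.     -0.    ] [ 0.56   -0.4095  0.0447]
lower_mid ((271.41876220703125, 156.87364196777344), (26.681163787841797, 25.91641616821289), 12.26477336883545)
middle_mid ((362.23846435546875, 224.09234619140625), (19.101348876953125, 16.744688034057617), 7.125016689300537)
upper_mid ((267.3999938964844, 209.80001831054688), (13.416406631469727, 13.416407585144043), 63.43495178222656)
stand ((175.03607177734375, 219.29383850097656), (13.354020118713379, 24.26698112487793), 68.96248626708984)
```

View pics/crop1.png

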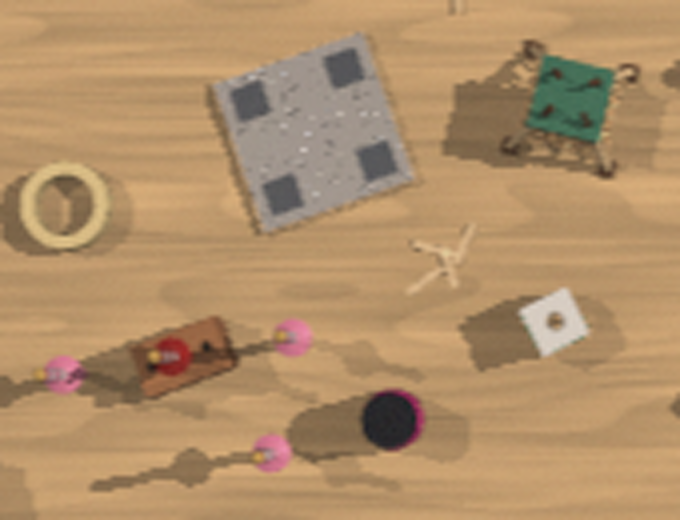

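```bash
python3 -c "
from h import *
go(0.638,-0.007,0.37,76)"
```

```text
row [ 0.0001  0.     -0.9707] [ 0.5956 -0.3962  0.0347]
```

move_arm(plan=[0,0,-0.971,0.5956,-0.3962,0.0347,0.085,0,0,-0.971,0.5956,-0.3962,0.0347,0.085,0,0,-0.971,0.5956,-0.3962,0.0347,0.085,0,0,-0.971,0.5956,-0.3962,0.0347,0.085,0,0,-0.971,0.5956,-0.3962,0.0347,0.085,0,0,-0.971,0.5956,-0.3962,0.0347,0.085,0,0,-0.971,0.5956,-0.3962,0.0347,0.085,0,0,-0.971,0.5956,-0.3962,0.0347,0.085,0,0,-0.971,0.5956,-0.3962,0.0347,0.085,0,0,-0.971,0.5956,-0.3962,0.0347,0.085,0,0,-0.971,0.5956,-0.3962,0.0347,0.085,0,0,-0.971,0.5956,-0.3962,0.0347,0.085], squeeze=40)

```text
clock: 2.9
position: [0.6391, -0.0031, 0.3696]
ee_rot: [0.787, 0.617, 0.001, -0.001]
ft_force: [0.3, -0.8, -0.2]
grip_width: 0.992
grasp_force: 0.0
```

```bash
python3 - <<'E'
from h import *
o=manip.get_obs(); print(o["position"],yaw(),o["joint_pos"])
p,C=shot("wrist"); save(p,"w1.png")
for d in manip.tip_of(p,"lower_mid"): print(w(C,d["position"]),d["conf"])
E
```

```text
[ 0.6391 -0.0031  0.3696] 76.24134654676149 [ 0.3695  0.4453 -0.587   1.4434  0.2466  1.327  -0.472 ]
[ 0.6368 -0.0081  0.0372] 0.91
```

View pics/w1.png

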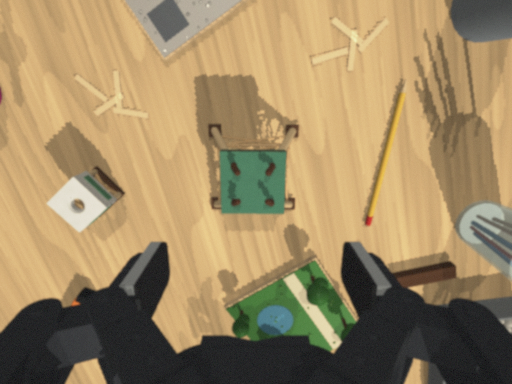

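```bash
cat >> h.py <<'E'
from scipy.optimize import minimize
def mask(p,lo,hi,close=9,near=None):
    h=cv2.cvtColor(p["color"],cv2.COLOR_RGB2HSV); m=cv2.inRange(h,np.array(lo),np.array(hi))
    m=cv2.morphologyEx(m,cv2.MORPH_CLOSE,np.ones((close,close),np.uint8))
    n,l,s,c=cv2.connectedComponentsWithStats(m)
    k=min((i for i in range(1,n) if s[i,4]>150),key=lambda i:np.hypot(*(c[i]-near)))
    return (l==k).astype(np.uint8)*255
def fit(p,C,m,half,z0,z1,x,y,yw):
    M=cv2.resize(m,None,fx=4,fy=4,interpolation=cv2.INTER_LINEAR)>127
    def cost(q):
        r=np.radians(q[2]); c=np.array([[1,1],[1,-1],[-1,-1],[-1,1]])*half@np.array([[np.cos(r),np.sin(r)],[-np.sin(r),np.cos(r)]])+np.array(q[:2])/1000
        P=np.array([proj(p,C,[*k,z]) for k in c for z in (z0,z1)],np.float32)*4+1.5
        I=np.zeros(M.shape,np.uint8); cv2.fillConvexPoly(I,cv2.convexHull(np.round(P*16).astype(np.int32)),1,shift=4)
        return (I.astype(bool)^M).sum()/M.sum()
    s=np.array([[0,0,0],[6,0,0],[0,6,0],[0,0,8]])+[x*1000,y*1000,yw]
    b=minimize(cost,s[0],method='Nelder-Mead',options=dict(initial_simplex=s,xatol=.05,fatol=1e-5))
    return b.x[0]/1000,b.x[1]/1000,b.x[2],b.fun
E
python3 - <<'E'
from h import *
p,C=shot("wrist")
X=(0.637,-0.008)
m=mask(p,(60,70,30),(95,255,255),near=proj(p,C,[*X,.06]))
cv2.imwrite("pics/m.png",m); print(m.sum()/255)
x,y,a,c=fit(p,C,m,.031,.053,.065,*X,76); print(x,y,a,c)
go(x,y,.059+.155,a)
# tile
p,C=shot("top"); 
for d in manip.silhouettes(p,"gravel_tile")[:2]:
    q=d["pixels"].astype(np.uint8)*255; u=np.argwhere(q)[:,::-1]; print(d["conf"],u.mean(0))
    if d["conf"]>.3: print(fit(p,C,q,.07,0,.01,.62,.217,18.3))
p,C=shot("scene")
for d in manip.silhouettes(p,"gravel_tile")[:1]:
    q=d["pixels"].astype(np.uint8)*255; print(d["conf"],fit(p,C,q,.07,0,.01,.62,.217,18.3))
E
```

```text
3839.0
0.6348699757862435 -0.007654110603577139 76.45653921956864 0.09267339628785412
row [-0.0008 -0.0008 -0.0048] [-0.0032 -0.0027  0.1555]
0.96 [207.9001 162.94  ]
(np.float64(0.6165352721948789), np.float64(0.21704933941552895), np.float64(18.260780183945137), np.float64(0.03329864724245578))
0.89 (np.float64(0.6174607724828276), np.float64(0.21504562883896494), np.float64(18.84740662639999), np.float64(0.021627188465499485))
```

move_arm(plan=[0,0,-0.005,-0.003,-0.0027,0.05,0.085,0,0,-0.005,-0.003,-0.0027,0.1,0.085,0,0,-0.005,-0.003,-0.0027,0.14,0.085,0,0,-0.005,-0.003,-0.0027,0.1585,0.085,0,0,-0.005,-0.003,-0.0027,0.1585,0.085,0,0,-0.005,-0.003,-0.0027,0.1585,0.085,0,0,-0.005,-0.003,-0.0027,0.1585,0.05,0,0,-0.005,-0.003,-0.0027,0.1585,0.05,0,0,-0.005,-0.003,-0.0027,0.1585,0.05,0,0,-0.005,-0.003,-0.0027,0.1585,0.05,0,0,-0.005,-0.003,-0.0027,0.1585,0.05,0,0,-0.005,-0.003,-0.0027,0.1585,0.05], squeeze=40)

```text
clock: 4.75
position: [0.6352, -0.0092, 0.2131]
ee_rot: [0.786, 0.618, 0.001, 0.001]
ft_force: [-1.9, 0.5, 5.6]
grip_width: 0.716
grasp_force: 43.1
```

```bash
python3 - <<'E'
from h import *
o=manip.get_obs(); print(o["position"],yaw(),o["grip_width"],o["grasp_force"],o["ft_force"])
go(.634,-.0075,.30,76); go(.617,.216,.30,108.4); 
E
```

```text
[ 0.6352 -0.0092  0.2131] 76.29786043399274 0.7158675004248433 43.135583996772766 [-1.903   0.4614  5.5808]
row [ 0.0022 -0.0001  0.0052] [ 0.0014 -0.0014 -0.0869]
row [ 0.0021  0.0005 -0.5603] [ 0.2145 -0.0708 -0.087 ]
```

move_arm(plan=[0,0,0,0,0,-0.03,0.05,0,0,0,0,0,-0.087,0.05,0.002,0,-0.56,0.2135,-0.071,-0.087,0.05,0.002,0,-0.56,0.2135,-0.071,-0.087,0.05,0.002,0,-0.56,0.2135,-0.071,-0.087,0.05,0.002,0,-0.56,0.2135,-0.071,-0.087,0.05,0.002,0,-0.56,0.2135,-0.071,-0.087,0.05,0.002,0,-0.56,0.2135,-0.071,-0.087,0.05,0.002,0,-0.56,0.2135,-0.071,-0.087,0.05])

```text
clock: 5.88
position: [0.6168, 0.2133, 0.2986]
ee_rot: [0.586, 0.81, -0.001, -0.0]
ft_force: [0.6, -0.6, -0.7]
grip_width: 0.717
grasp_force: 45.0
```

```bash
python3 - <<'E'
from h import *
o=manip.get_obs(); print(o["position"],yaw(),o["grip_width"],o["grasp_force"],o["ft_force"])
go(.6173,.2145,.24,108.5)
p,C=shot("wrist"); im=p["color"].copy(); save(p,"w2.png")
for d in manip.tip_of(p,"gravel_tile"): print(w(C,d["position"]),d["conf"])
for d in manip.tip_of(p,"lower_mid"): print(w(C,d["position"]),d["conf"])
E
```

```text
[0.6168 0.2133 0.2986] 108.25549121341909 0.7173066405047014 44.99087870121002 [ 0.5952 -0.5738 -0.697 ]
row [-0.0019  0.0005 -0.0043] [0.001  0.001  0.0585]
[0.6171 0.2144 0.0007] 0.73
[0.6193 0.2138 0.0048] 0.64
```

View pics/w2.png

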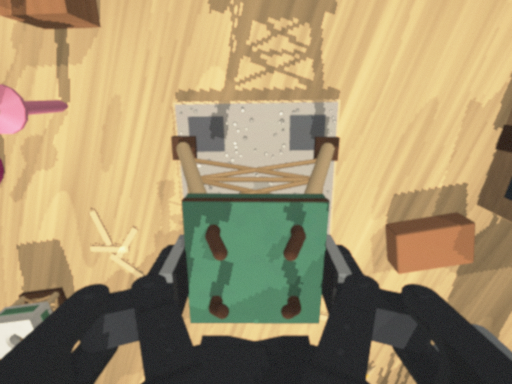

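move_arm(plan=[-0.002,0,-0.004,0.001,0.001,0.03,0.05,-0.002,0,-0.004,0.001,0.001,0.055,0.05,-0.002,0,-0.004,0.001,0.001,0.065,0.05,-0.002,0,-0.004,0.001,0.001,0.07,0.05,-0.002,0,-0.004,0.001,0.001,0.073,0.05,-0.002,0,-0.004,0.001,0.001,0.075,0.05,-0.002,0,-0.004,0.001,0.001,0.0755,0.05,-0.002,0,-0.004,0.001,0.001,0.0755,0.05])

```text
clock: 7.02
position: [0.6168, 0.2163, 0.2233]
ee_rot: [0.583, 0.812, 0.0, -0.0]
ft_force: [0.1, 0.3, -1.5]
grip_width: 0.712
grasp_force: 45.1
```

move_arm(plan=[0,0,0,0,0,0.001,0.05,0,0,0,0,0,0.0015,0.05,0,0,0,0,0,0.0015,0.05])

```text
clock: 7.4
position: [0.6168, 0.2164, 0.2231]
ee_rot: [0.583, 0.812, 0.0, 0.0]
ft_force: [-6.7, -3.9, 11.6]
grip_width: 0.716
grasp_force: 46.4
```

move_arm(plan=[0,0,0,0,0,-0.001,0.085,0,0,0,0,0,-0.001,0.085,0,0,0,0,0,-0.001,0.085,0,0,0,0,0,-0.03,0.085,0,0,0,0,0,-0.09,0.085,0,0,0,0,0,-0.15,0.085,0,0,0,0,0,-0.157,0.085,0,0,0,0,0,-0.157,0.085])

```text
clock: 8.4
position: [0.6167, 0.2161, 0.3784]
ee_rot: [0.583, 0.812, 0.0, 0.0]
ft_force: [-0.3, -0.2, -1.1]
grip_width: 0.996
grasp_force: 0.0
```

```bash
python3 - <<'E'
from h import *
o=manip.get_obs(); print(o["position"],yaw(),o["grip_width"],o["ft_force"])
p,C=shot("wrist"); save(p,"w3.png")
X=(.617,.215)
m=mask(p,(60,70,30),(95,255,255),near=proj(p,C,[*X,.07])); print(m.sum()/255)
print(fit(p,C,m,.031,.063,.075,*X,108.5))
for d in manip.silhouettes(p,"gravel_tile")[:1]:
    q=d["pixels"].astype(np.uint8)*255; q=cv2.bitwise_or(q,m); print(d["conf"],fit(p,C,cv2.morphologyEx(q,cv2.MORPH_CLOSE,np.ones((41,41))),.07,0,.01,.617,.215,108.3))
go(.40,-.308,.36,)
E
```

```text
[0.6167 0.2161 0.3784] 108.61625881276949 0.9963624405425194 [-0.2618 -0.1916 -1.0519]
3962.0
(np.float64(0.6162700003730844), np.float64(0.2181199544775248), np.float64(108.58079781583334), np.float64(0.08372247113018237))
0.95 (np.float64(0.6168345919529705), np.float64(0.21692099217580035), np.float64(109.2632461306428), np.float64(0.017207979196844622))
row [-0.0024 -0.0003  0.    ] [-0.4273 -0.3724  0.0174]
```

View pics/w3.png

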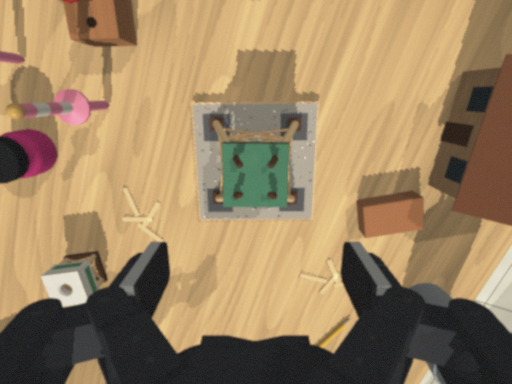

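```bash
python3 -c "
from h import *
go(.402,-.308,.36,52)"
```

```text
row [-0.0024  0.0009  0.9882] [-0.4279 -0.3705  0.0174]
```

move_arm(plan=[-0.002,0.001,0.988,-0.428,-0.3705,0.0174,0.085,-0.002,0.001,0.988,-0.428,-0.3705,0.0174,0.085,-0.002,0.001,0.988,-0.428,-0.3705,0.0174,0.085,-0.002,0.001,0.988,-0.428,-0.3705,0.0174,0.085,-0.002,0.001,0.988,-0.428,-0.3705,0.0174,0.085,-0.002,0.001,0.988,-0.428,-0.3705,0.0174,0.085,-0.002,0.001,0.988,-0.428,-0.3705,0.0174,0.085,-0.002,0.001,0.988,-0.428,-0.3705,0.0174,0.085,-0.002,0.001,0.988,-0.428,-0.3705,0.0174,0.085,-0.002,0.001,0.988,-0.428,-0.3705,0.0174,0.085,-0.002,0.001,0.988,-0.428,-0.3705,0.0174,0.085,-0.002,0.001,0.988,-0.428,-0.3705,0.0174,0.085])

```text
clock: 10.0
position: [0.403, -0.3063, 0.3604]
ee_rot: [0.898, 0.44, 0.001, -0.001]
ft_force: [-0.8, 0.0, -0.4]
grip_width: 0.995
grasp_force: 0.0
```

```bash
python3 - <<'E'
from h import *
o=manip.get_obs(); print(o["position"],yaw(),o["joint_pos"])
p,C=shot("wrist"); save(p,"w4.png")
for d in manip.tip_of(p,"middle_mid"): print(w(C,d["position"]),d["conf"])
X=(.40,-.308)
m=mask(p,(22,150,120),(34,255,255),near=proj(p,C,[*X,.055])); print(m.sum()/255); cv2.imwrite("pics/m4.png",np.hstack([m]))
print(cv2.minAreaRect(np.argwhere(m)[:,::-1].astype(np.float32)))
for a in (20,50,80): print(fit(p,C,m,.025,.043,.055,*X,a))
E
```

```text
[ 0.403  -0.3063  0.3604] 52.15533006424583 [ 0.8676  0.1216 -0.3284  1.8156  0.0392  1.2108 -0.1328]
[ 0.4034 -0.3075  0.0226] 0.56Traceback (most recent call last):
  File "<stdin>", line 6, in <module>
  File "h.py", line 30, in mask
    k=min((i for i in range(1,n) if s[i,4]>150),key=lambda i:np.hypot(*(c[i]-near)))
ValueError: min() iterable argument is empty
```

View pics/w4.png

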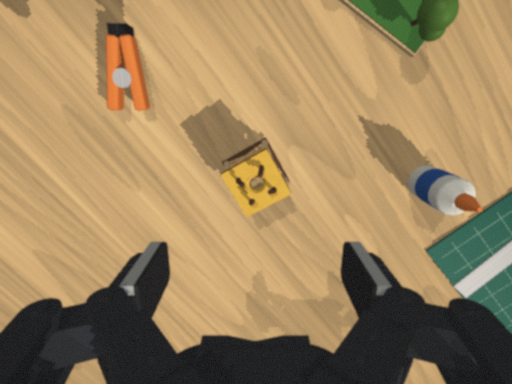

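```bash
python3 - <<'E'
from h import *
p,C=shot("wrist")
h=cv2.cvtColor(p["color"],cv2.COLOR_RGB2HSV); print(h[196,250],h[175,240],h[190,280],h[240,200],h[157,245])
X=(.403,-.3075)
m=mask(p,(20,175,100),(34,255,255),near=proj(p,C,[*X,.055])); print(m.sum()/255)
x,y,a,c=fit(p,C,m,.025,.043,.055,*X,82); print(x,y,a,c, fit(p,C,m,.025,.0549,.055,*X,82))
go(x,y,.049+.155-.004,a)
E
```

```text
[ 21 173 222] [ 21 171 222] [ 21 172 225] [ 18 109 197] [ 17 129 130]
1444.0
0.39947231605594874 -0.31122606299437167 80.37785520391398 0.899671052631579 (np.float64(0.4011669863346266), np.float64(-0.3087882022538289), np.float64(88.11438579084825), np.float64(0.815832756232687))
row [ 0.0013 -0.002  -0.4931] [-0.006  -0.      0.1608]
```

```bash
python3 - <<'E'
from h import *
p,C=shot("wrist")
X=(.403,-.3075)
m=mask(p,(19,150,100),(26,255,255),near=proj(p,C,[*X,.055])); print(m.sum()/255)
x,y,a,c=fit(p,C,m,.025,.043,.055,*X,82); print(x,y,a,c, fit(p,C,m,.025,.0549,.055,*X,82))
go(x,y,.049+.155-.004,a)
E
```

```text
2576.0
0.4002397063866923 -0.3097312063735208 80.99205884347505 0.0703610248447205 (np.float64(0.4009541378380947), np.float64(-0.3087159191141641), np.float64(81.59035434443675), np.float64(0.056118982919254656))
row [ 0.0015 -0.0019 -0.5042] [-0.0041 -0.0004  0.1608]
```

move_arm(plan=[0.001,-0.002,-0.513,-0.003,-0.0005,0.03,0.085,0.001,-0.002,-0.513,-0.003,-0.0005,0.05,0.085,0.001,-0.002,-0.513,-0.003,-0.0005,0.08,0.085,0.001,-0.002,-0.513,-0.003,-0.0005,0.13,0.085,0.001,-0.002,-0.513,-0.003,-0.0005,0.158,0.085,0.001,-0.002,-0.513,-0.003,-0.0005,0.159,0.085,0.001,-0.002,-0.513,-0.003,-0.0005,0.159,0.04,0.001,-0.002,-0.513,-0.003,-0.0005,0.159,0.04,0.001,-0.002,-0.513,-0.003,-0.0005,0.159,0.04,0.001,-0.002,-0.513,-0.003,-0.0005,0.159,0.04,0.001,-0.002,-0.513,-0.003,-0.0005,0.159,0.04,0.001,-0.002,-0.513,-0.003,-0.0005,0.159,0.04], squeeze=35)

```text
clock: 11.7
position: [0.401, -0.31, 0.2035]
ee_rot: [0.758, 0.652, 0.0, 0.002]
ft_force: [-0.7, 1.8, 7.8]
grip_width: 0.581
grasp_force: 36.2
```

```bash
python3 - <<'E'
from h import *
o=manip.get_obs(); print(o["position"],yaw(),o["grip_width"],o["grasp_force"],o["ft_force"])
print(.085*o["grip_width"])
x,y=.6166,.2175
d=np.array([.401,-.309])-o["position"][:2]; a=np.radians(yaw()); dx=d@[np.cos(a),np.sin(a)]; print("obj ahead along tool x",dx, "y",d@[np.sin(a),-np.cos(a)])
go(x,y,.37,108.6)
E
```

```text
[ 0.401  -0.31    0.2035] 81.40550778173284 0.5810334223463802 36.24906778335571 [-0.7381  1.799   7.7541]
0.04938784089944232
obj ahead along tool x 0.0009734977572146545 y -0.00013560383743308523
row [ 0.0022  0.0024 -0.4746] [ 0.5535  0.1348 -0.1671]
```

move_arm(plan=[0,0,0,0,0,-0.05,0.04,0,0,0,0,0,-0.11,0.04,0.002,0.002,-0.475,0.5525,0.135,-0.167,0.04,0.002,0.002,-0.475,0.5525,0.135,-0.167,0.04,0.002,0.002,-0.475,0.5525,0.135,-0.167,0.04,0.002,0.002,-0.475,0.5525,0.135,-0.167,0.04,0.002,0.002,-0.475,0.5525,0.135,-0.167,0.04,0.002,0.002,-0.475,0.5525,0.135,-0.167,0.04,0.002,0.002,-0.475,0.5525,0.135,-0.167,0.04,0.002,0.002,-0.475,0.5525,0.135,-0.167,0.04,0.002,0.002,-0.475,0.5525,0.135,-0.167,0.04,0.002,0.002,-0.475,0.5525,0.135,-0.167,0.04])

```text
clock: 13.2
position: [0.6158, 0.2217, 0.3693]
ee_rot: [0.581, 0.814, 0.001, -0.002]
ft_force: [0.5, -0.3, -1.8]
grip_width: 0.577
grasp_force: 37.5
```

```bash
python3 - <<'E'
from h import *
o=manip.get_obs(); print(o["position"],yaw(),o["grip_width"],o["grasp_force"],o["ft_force"])
p,C=shot("wrist"); save(p,"w5.png")
go(.6166,.2170,.30,108.6)
E
```

```text
[0.6158 0.2217 0.3693] 108.96508328120882 0.5765865461003855 37.49878406524658 [ 0.5268 -0.306  -1.7811]
row [-0.0006 -0.0039  0.0047] [-0.0035 -0.0005  0.0691]
```

View pics/w5.png

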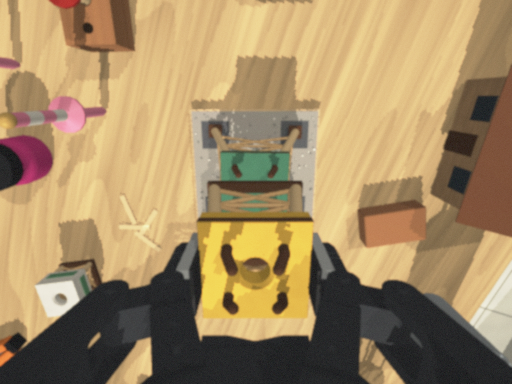

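```bash
python3 - <<'E'
from h import *
o=manip.get_obs(); print(o["position"],yaw(),o["joint_velocities"])
go(.6162,.2182,.30,108.6)
E
```

```text
[0.6161 0.2202 0.3691] 108.87123958254777 [ 0.0593 -0.0353  0.0245  0.0504 -0.0081 -0.01    0.0291]
row [-0.0006 -0.0039  0.0047] [-0.0022 -0.0005  0.0691]
```

move_arm(plan=[0,0,0,0,0,0.03,0.04,0,0,0,0,0,0.06,0.04,0,0,0,0,0,0.066,0.04,0,0,0,0,0,0.066,0.04,0,0,0,0,0,0.066,0.04])

```text
clock: 13.88
position: [0.6166, 0.2165, 0.3044]
ee_rot: [0.584, 0.812, 0.001, -0.0]
ft_force: [0.2, -0.3, -1.1]
grip_width: 0.577
grasp_force: 37.5
```

```bash
python3 - <<'E'
from h import *
o=manip.get_obs(); print(o["position"],yaw(),np.abs(o["joint_velocities"]).max(),o["ft_force"])
go(.6162,.2182,.2785,108.6)
E
```

```text
[0.6166 0.2165 0.3044] 108.59186523644513 0.005798935241978767 [ 0.215  -0.3298 -1.0945]
row [ 0.0009 -0.0018 -0.0001] [0.0017 0.0001 0.0259]
```

move_arm(plan=[0.001,-0.002,0,0.0017,0,0.004,0.04,0.001,-0.002,0,0.0017,0,0.009,0.04,0.001,-0.002,0,0.0017,0,0.013,0.04,0.001,-0.002,0,0.0017,0,0.016,0.04,0.001,-0.002,0,0.0017,0,0.016,0.04])

```text
clock: 14.5
position: [0.6156, 0.2182, 0.2864]
ee_rot: [0.583, 0.812, -0.001, -0.001]
ft_force: [-0.5, 0.6, -0.7]
grip_width: 0.578
grasp_force: 37.5
```

move_arm(plan=[0,0,0,0,0,0.003,0.04,0,0,0,0,0,0.006,0.04,0,0,0,0,0,0.008,0.04,0,0,0,0,0,0.009,0.04,0,0,0,0,0,0.009,0.04])

```text
clock: 15.12
position: [0.6156, 0.2185, 0.2787]
ee_rot: [0.583, 0.812, -0.001, -0.0]
ft_force: [-3.9, -0.1, 6.9]
grip_width: 0.577
grasp_force: 38.3
```

move_arm(plan=[0,0,0,0,0,-0.0005,0.075,0,0,0,0,0,-0.0005,0.075,0,0,0,0,0,-0.0005,0.08,0,0,0,0,0,-0.03,0.085,0,0,0,0,0,-0.08,0.085,0,0,0,0,0,-0.14,0.085,0,0,0,0,0,-0.15,0.085,0,0,0,0,0,-0.15,0.085])

```text
clock: 16.12
position: [0.616, 0.2185, 0.4279]
ee_rot: [0.583, 0.812, -0.001, -0.0]
ft_force: [-0.3, 0.7, -0.9]
grip_width: 0.999
grasp_force: 0.0
```

```bash
python3 - <<'E'
from h import *
o=manip.get_obs(); print(o["position"],yaw(),np.abs(o["joint_velocities"]).max())
p,C=shot("wrist"); q,D=shot("scene")
a=cv2.resize(q["color"][190:310,260:400],(420,360),interpolation=cv2.INTER_CUBIC); b=p["color"][:360]
cv2.imwrite("pics/c6.png",cv2.resize(np.hstack([a,b])[...,::-1],(800,309)))
X=(.6156,.2190)
m=mask(p,(19,150,100),(26,255,255),near=proj(p,C,[*X,.13])); print(m.sum()/255)
print(fit(p,C,m,.025,.118,.13,*X,108.6), fit(p,C,m,.025,.1299,.13,*X,108.6))
for pp,CC in((p,C),(q,D)):
  for l in("middle_mid","upper_mid"): print(l,[(w(CC,d["position"]),d["conf"]) for d in manip.tip_of(pp,l)][:2])
go(.45,.013,.36)
E
```

```text
[0.616  0.2185 0.4279] 108.6194213793912 0.040434787295042525
2737.0
(np.float64(0.6149937772225542), np.float64(0.21935205692879847), np.float64(108.6927864964538), np.float64(0.07318688344903179)) (np.float64(0.6147739510635796), np.float64(0.2202241239298312), np.float64(108.54605245724457), np.float64(0.06206613080014615))
middle_mid [(array([0.6192, 0.2196, 0.0999]), 0.76)]
upper_mid [(array([0.4505, 0.0112, 0.0207]), 0.95)]
middle_mid [(array([0.6154, 0.2171, 0.1032]), 0.67)]
upper_mid [(array([0.4501, 0.0124, 0.0209]), 0.61)]
row [-0.0042  0.     -0.    ] [-0.1415 -0.2225  0.0674]
```

View pics/c6.png

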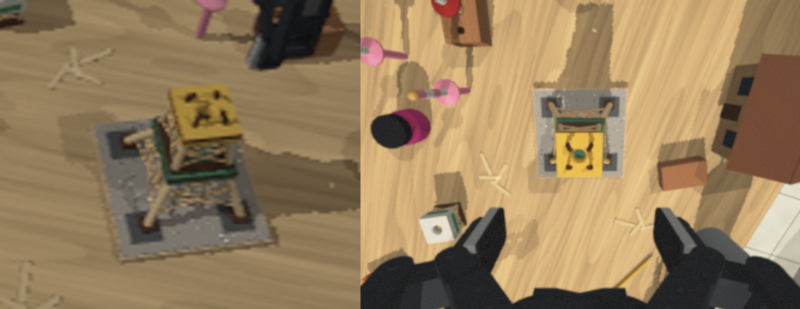

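```bash
python3 -c "
from h import *
go(.4503,.012,.35,117.5)"
```

```text
row [-0.0042 -0.0003 -0.155 ] [-0.1425 -0.2225  0.0774]
```

move_arm(plan=[-0.004,0,-0.155,-0.1425,-0.2225,0.0774,0.085,-0.004,0,-0.155,-0.1425,-0.2225,0.0774,0.085,-0.004,0,-0.155,-0.1425,-0.2225,0.0774,0.085,-0.004,0,-0.155,-0.1425,-0.2225,0.0774,0.085,-0.004,0,-0.155,-0.1425,-0.2225,0.0774,0.085,-0.004,0,-0.155,-0.1425,-0.2225,0.0774,0.085,-0.004,0,-0.155,-0.1425,-0.2225,0.0774,0.085,-0.004,0,-0.155,-0.1425,-0.2225,0.0774,0.085])

```text
clock: 17.42
position: [0.451, 0.0132, 0.351]
ee_rot: [0.518, 0.855, 0.001, 0.0]
ft_force: [1.0, 0.3, -0.3]
grip_width: 0.993
grasp_force: 0.0
```

```bash
python3 - <<'E'
from h import *
o=manip.get_obs(); print(o["position"],yaw(),np.abs(o["joint_velocities"]).max())
p,C=shot("wrist"); save(p,"w7.png")
X=(.4503,.012)
m=mask(p,(0,0,150),(180,60,255),near=proj(p,C,[*X,.048])); print(m.sum()/255)
f=fit(p,C,m,.022,.0479,.048,*X,117.5);print(f, fit(p,C,m,.022,.023,.048,*X,117.5))
go(f[0],f[1],.038+.1545,f[2])
E
```

```text
[0.451  0.0132 0.351 ] 117.604525710916 0.004046244391710045
2000.0
(np.float64(0.44983245322416254), np.float64(0.010978994814116697), np.float64(116.89310863997109), np.float64(0.0975625)) (np.float64(0.4508616332115903), np.float64(0.008987408468472879), np.float64(116.97993988397572), np.float64(0.16721875))
row [ 0.0023 -0.0005  0.0123] [-0.0015 -0.0023  0.1585]
```

View pics/w7.png

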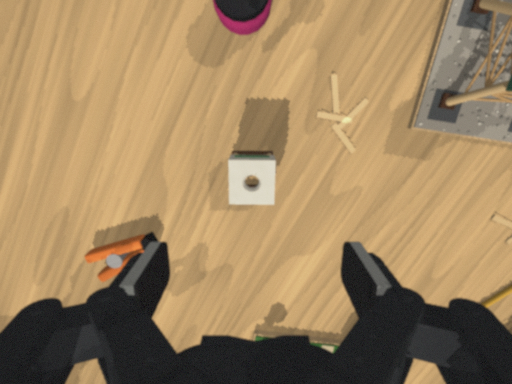

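move_arm(plan=[0.002,0,0.012,-0.0015,-0.0023,0.05,0.085,0.002,0,0.012,-0.0015,-0.0023,0.1,0.085,0.002,0,0.012,-0.0015,-0.0023,0.14,0.085,0.002,0,0.012,-0.0015,-0.0023,0.158,0.085,0.002,0,0.012,-0.0015,-0.0023,0.158,0.085,0.002,0,0.012,-0.0015,-0.0023,0.158,0.085,0.002,0,0.012,-0.0015,-0.0023,0.158,0.034,0.002,0,0.012,-0.0015,-0.0023,0.158,0.034,0.002,0,0.012,-0.0015,-0.0023,0.158,0.034,0.002,0,0.012,-0.0015,-0.0023,0.158,0.034,0.002,0,0.012,-0.0015,-0.0023,0.158,0.034,0.002,0,0.012,-0.0015,-0.0023,0.158,0.034], squeeze=30)

```text
clock: 18.98
position: [0.4497, 0.0099, 0.1935]
ee_rot: [0.524, 0.852, -0.0, 0.0]
ft_force: [-0.5, -0.1, 5.9]
grip_width: 0.508
grasp_force: 30.5
```

```bash
python3 - <<'E'
from h import *
o=manip.get_obs(); print(o["position"],yaw(),o["grip_width"]*.085,o["grasp_force"],o["ft_force"])
d=np.array([.4498,.0110])-o["position"][:2]; a=np.radians(yaw()); print("obj in tool",d@[np.cos(a),np.sin(a)],d@[np.sin(a),-np.cos(a)])
dx=d@[np.cos(a),np.sin(a)]; b=np.radians(108.6)
go(.6150-dx*np.cos(b),.2198-dx*np.sin(b),.40,108.6)
E
```

```text
[0.4497 0.0099 0.1935] 116.80145214038335 0.043167873562633734 30.50837203860283 [-0.5329 -0.0707  5.8835]
obj in tool 0.0009216999444488774 0.0005999780800023522
row [0.0005 0.0008 0.1431] [ 0.1117  0.2422 -0.2064]
```

move_arm(plan=[0,0,0,0,0,-0.05,0.034,0,0,0,0,0,-0.11,0.034,0,0,0,0,0,-0.17,0.034,0,0.001,0.143,0.1117,0.2422,-0.2064,0.034,0,0.001,0.143,0.1117,0.2422,-0.2064,0.034,0,0.001,0.143,0.1117,0.2422,-0.2064,0.034,0,0.001,0.143,0.1117,0.2422,-0.2064,0.034,0,0.001,0.143,0.1117,0.2422,-0.2064,0.034,0,0.001,0.143,0.1117,0.2422,-0.2064,0.034,0,0.001,0.143,0.1117,0.2422,-0.2064,0.034,0,0.001,0.143,0.1117,0.2422,-0.2064,0.034,0,0.001,0.143,0.1117,0.2422,-0.2064,0.034])

```text
clock: 20.48
position: [0.6151, 0.2181, 0.3995]
ee_rot: [0.584, 0.812, 0.0, -0.0]
ft_force: [-0.0, 1.4, 0.5]
grip_width: 0.509
grasp_force: 31.5
```

```bash
python3 - <<'E'
from h import *
o=manip.get_obs(); print(o["position"],yaw(),o["grip_width"]*.085,np.abs(o["joint_velocities"]).max(),o["ft_force"])
go(.6153,.2189,.340,108.6)
E
```

```text
[0.6151 0.2181 0.3995] 108.55667682634483 0.04323718682612284 0.00469279522159778 [-0.0123  1.4196  0.4947]
row [-0.     -0.0003 -0.0008] [0.0007 0.0005 0.0595]
```

move_arm(plan=[0,0,-0.001,0.0007,0.0005,0.03,0.034,0,0,-0.001,0.0007,0.0005,0.05,0.034,0,0,-0.001,0.0007,0.0005,0.057,0.034,0,0,-0.001,0.0007,0.0005,0.062,0.034,0,0,-0.001,0.0007,0.0005,0.066,0.034,0,0,-0.001,0.0007,0.0005,0.069,0.034,0,0,-0.001,0.0007,0.0005,0.069,0.034])

```text
clock: 21.35
position: [0.6154, 0.2198, 0.3302]
ee_rot: [0.583, 0.812, 0.0, -0.0]
ft_force: [-0.2, 0.2, -0.7]
grip_width: 0.511
grasp_force: 31.5
```

move_arm(plan=[0,0,0,0,0,0.003,0.034,0,0,0,0,0,0.005,0.034,0,0,0,0,0,0.0065,0.034,0,0,0,0,0,0.0075,0.034,0,0,0,0,0,0.0075,0.034])

```text
clock: 21.98
position: [0.6154, 0.2198, 0.3237]
ee_rot: [0.583, 0.812, 0.0, -0.0]
ft_force: [-2.5, -2.8, 7.1]
grip_width: 0.512
grasp_force: 32.5
```

move_arm(plan=[0,0,0,0,0,-0.0005,0.07,0,0,0,0,0,-0.0005,0.07,0,0,0,0,0,-0.0005,0.07,0,0,0,0,0,-0.03,0.07,0,0,0,0,0,-0.08,0.07,0,0,0,0,0,-0.14,0.07,0,0,0,0,0,-0.15,0.07,0,0,0,0,0,-0.15,0.07])

```text
clock: 22.98
position: [0.6154, 0.2199, 0.4728]
ee_rot: [0.583, 0.813, 0.0, -0.0]
ft_force: [-0.3, 0.0, -1.3]
grip_width: 0.819
grasp_force: 0.0
```

```bash
python3 - <<'E'
from h import *
o=manip.get_obs(); print(o["position"],yaw(),np.abs(o["joint_velocities"]).max())
p,C=shot("wrist"); q,D=shot("scene")
a=cv2.resize(q["color"][180:300,280:400],(360,360),interpolation=cv2.INTER_CUBIC); b=cv2.resize(p["color"][130:250,190:330],(420,360),interpolation=cv2.INTER_CUBIC)
cv2.imwrite("pics/c8.png",np.hstack([a,b])[...,::-1])
X=(.6150,.2200)
m=mask(p,(0,0,150),(180,60,255),close=17,near=proj(p,C,[*X,.178])); print(m.sum()/255)
print(fit(p,C,m,.022,.1779,.178,*X,108.6))
print([(w(C,d["position"]),d["conf"]) for d in manip.tip_of(p,"upper_mid")][:2])
for pp,CC in((q,D),(p,C)): print([(w(CC,d["position"]),d["conf"]) for d in manip.tip_of(pp,"spire_mid")], [(w(CC,d["position"]),d["conf"]) for d in manip.tip_of(pp,"stand")])
E
```

```text
[0.6154 0.2199 0.4728] 108.68307967248815 0.042746561399789634
5355.0
(np.float64(0.6152844447601798), np.float64(0.2216663894873835), np.float64(108.34891921288666), np.float64(0.5843526775292964))
[(array([0.6207, 0.2226, 0.1507]), 0.92)]
[(array([0.4114, 0.4123, 0.0698]), 0.77), (array([0.4387, 0.2253, 0.0681]), 0.58), (array([0.3429, 0.2441, 0.0694]), 0.52), (array([0.4209, 0.3225, 0.0758]), 0.49)] [(array([ 0.4242,  0.3213, -0.0007]), 0.74)]
[(array([0.3446, 0.2451, 0.0679]), 0.8), (array([0.4229, 0.3287, 0.0764]), 0.76), (array([0.4331, 0.2241, 0.0721]), 0.68)] [(array([ 0.429 ,  0.3217, -0.0045]), 0.77)]
```

View pics/c8.png

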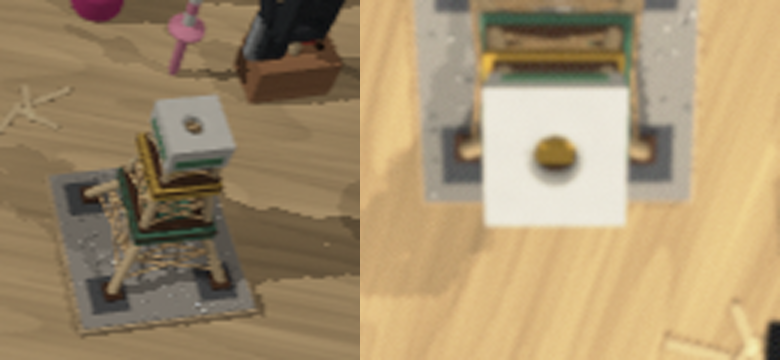

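```bash
python3 - <<'E'
from h import *
p,C=shot("wrist"); print("roof",ray(p,C,254.8,181.8,.178),"edges",[ray(p,C,u,181.8,.178)[:2] for u in (231.2,278.8)])
go(.4225,.3235,.42)
E
```

```text
roof [0.6147 0.2209 0.178 ] edges [array([0.5942, 0.2139]), array([0.6355, 0.2279])]
row [-0.0013 -0.001   0.    ] [ 0.1602 -0.1495  0.0524]
```

move_arm(plan=[-0.001,-0.001,0,0.1602,-0.1495,0.0524,0.05,-0.001,-0.001,0,0.1602,-0.1495,0.0524,0.05,-0.001,-0.001,0,0.1602,-0.1495,0.0524,0.05,-0.001,-0.001,0,0.1602,-0.1495,0.0524,0.05,-0.001,-0.001,0,0.1602,-0.1495,0.0524,0.05,-0.001,-0.001,0,0.1602,-0.1495,0.0524,0.05,-0.001,-0.001,0,0.1602,-0.1495,0.0524,0.05])

```text
clock: 24.25
position: [0.4236, 0.3229, 0.4205]
ee_rot: [0.584, 0.812, 0.0, 0.0]
ft_force: [0.4, 0.4, 0.7]
grip_width: 0.582
grasp_force: 0.0
```

```bash
python3 - <<'E'
from h import *
o=manip.get_obs(); print(o["position"],yaw(),np.abs(o["joint_velocities"]).max())
p,C=shot("wrist"); save(p,"w9.png")
print([(w(C,d["position"]),d["conf"]) for d in manip.tip_of(p,"spire_mid")])
X=(.4225,.3235,.08)
h=cv2.cvtColor(p["color"],cv2.COLOR_RGB2HSV); m=cv2.inRange(h,np.array((0,190,100)),np.array((6,255,255)))|cv2.inRange(h,np.array((174,190,100)),np.array((180,255,255)))
n,l,s,c=cv2.connectedComponentsWithStats(m)
for i in range(1,n):
    if s[i,4]>20: print(s[i],c[i],ray(p,C,*c[i],.08))
print(proj(p,C,X))
E
```

```text
[0.4236 0.3229 0.4205] 108.5707998730784 0.00413233584182027
[(array([0.3444, 0.2471, 0.0683]), 0.89), (array([0.4333, 0.2237, 0.0676]), 0.75), (array([0.4212, 0.326 , 0.0767]), 0.71), (array([0.4118, 0.418 , 0.0668]), 0.58), (array([0.6187, 0.218 , 0.1525]), 0.27)]
[253.7091 169.8558]
```

View pics/w9.png

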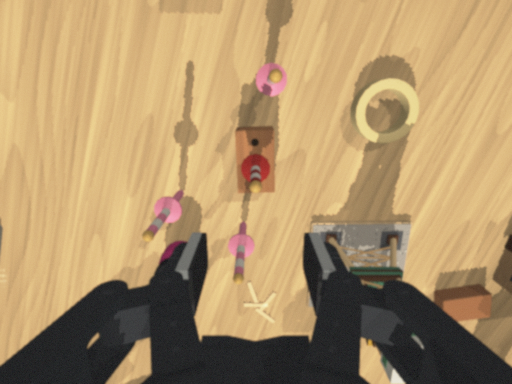

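```bash
python3 - <<'E'
from h import *
p,C=shot("wrist"); h=cv2.cvtColor(p["color"],cv2.COLOR_RGB2HSV)
m=((h[...,0]<8)|(h[...,0]>172))&(h[...,1]>180)&(h[...,2]>60); m=m.astype(np.uint8); m[:, :235]=0; m[:,275:]=0; m[:150]=0; m[195:]=0
u=np.argwhere(m)[:,::-1]; print(len(u),u.min(0),u.max(0)); (cx,cy),r=cv2.minEnclosingCircle(u.astype(np.float32)); print(cx,cy,r)
print(ray(p,C,cx,cy,.0785), ray(p,C,255,188,.146))
b=ray(p,C,cx,cy,.0785); go(b[0],b[1],.107+.1565)
E
```

```text
189 [242 156] [268 179]
255.23199462890625 168.49200439453125 13.24124813079834
[0.4233 0.3253 0.0785] [0.4233 0.3245 0.146 ]
row [ 0.0005 -0.0004 -0.    ] [0.0019 0.0007 0.1569]
```

move_arm(plan=[0,0,0,0.0017,0.0007,0.05,0.05,0,0,0,0.0017,0.0007,0.1,0.05,0,0,0,0.0017,0.0007,0.14,0.05,0,0,0,0.0017,0.0007,0.1565,0.05,0,0,0,0.0017,0.0007,0.1565,0.05,0,0,0,0.0017,0.0007,0.1565,0.05,0,0,0,0.0017,0.0007,0.1565,0.002,0,0,0,0.0017,0.0007,0.1565,0.002,0,0,0,0.0017,0.0007,0.1565,0.002,0,0,0,0.0017,0.0007,0.1565,0.002,0,0,0,0.0017,0.0007,0.1565,0.002,0,0,0,0.0017,0.0007,0.1565,0.002], squeeze=40)

```text
clock: 25.9
position: [0.4229, 0.3257, 0.2645]
ee_rot: [0.583, 0.812, 0.001, 0.0]
ft_force: [0.1, 0.2, 6.4]
grip_width: 0.103
grasp_force: 39.2
```

```bash
python3 - <<'E'
from h import *
o=manip.get_obs(); print(o["position"],yaw(),o["grip_width"]*.085,o["grasp_force"],o["ft_force"])
E
```

```text
[0.4229 0.3257 0.2645] 108.67725686826006 0.00877236165025305 39.17506445199251 [0.0598 0.1643 6.3701]
```

```bash
python3 -c "
from h import *
go(.6149,.2213,.46,108.6)"
```

```text
row [ 0.0016 -0.0001  0.0013] [-0.1604  0.1487 -0.1952]
```

move_arm(plan=[0.001,0,0.001,0,0,-0.03,0.002,0.001,0,0.001,0,0,-0.08,0.002,0.001,0,0.001,0,0,-0.14,0.002,0.001,0,0.001,0,0,-0.195,0.002,0.001,0,0.001,-0.05,0.046,-0.195,0.002,0.001,0,0.001,-0.09,0.083,-0.195,0.002,0.001,0,0.001,-0.13,0.12,-0.195,0.002,0.001,0,0.001,-0.1604,0.1487,-0.195,0.002,0.001,0,0.001,-0.1604,0.1487,-0.195,0.002,0.001,0,0.001,-0.1604,0.1487,-0.195,0.002,0.001,0,0.001,-0.1604,0.1487,-0.195,0.002])

```text
clock: 27.28
position: [0.6139, 0.2222, 0.4594]
ee_rot: [0.583, 0.813, -0.0, -0.0]
ft_force: [-0.4, -0.3, 0.6]
grip_width: 0.106
grasp_force: 39.2
```

```bash
python3 - <<'E'
from h import *
o=manip.get_obs(); print(o["position"],yaw(),o["grip_width"]*.085,o["grasp_force"],np.abs(o["joint_velocities"]).max())
p,C=shot("wrist"); q,D=shot("scene")
a=cv2.resize(q["color"][120:290,270:400],(325,425),interpolation=cv2.INTER_CUBIC); b=cv2.resize(p["color"][100:350,170:340],(289,425),interpolation=cv2.INTER_CUBIC)
cv2.imwrite("pics/c10.png",np.hstack([a,b])[...,::-1])
for n,(pp,CC) in dict(w=(p,C),s=(q,D)).items():
  for l in ("spire_mid","upper_mid"): print(n,l,[(w(CC,d["position"]),d["conf"]) for d in manip.tip_of(pp,l)])
go(.6149,.2213,.432,108.6)
E
```

```text
[0.6139 0.2222 0.4594] 108.72916117674464 0.009051750706259536 39.24569148570299 0.0037421830602785396
w spire_mid [(array([0.4358, 0.2241, 0.07  ]), 0.8), (array([0.6145, 0.2233, 0.272 ]), 0.75), (array([0.3429, 0.2475, 0.0689]), 0.75)]
w upper_mid [(array([0.6204, 0.2188, 0.1514]), 0.81)]
s spire_mid [(array([0.6143, 0.2163, 0.2713]), 0.73), (array([0.4387, 0.2262, 0.071 ]), 0.73), (array([0.41  , 0.4111, 0.0698]), 0.68), (array([0.3396, 0.2444, 0.0717]), 0.41)]
s upper_mid [(array([0.6138, 0.2228, 0.1531]), 0.63)]
row [-0.      0.0002  0.0007] [-0.0001  0.0003  0.0273]
```

View pics/c10.png

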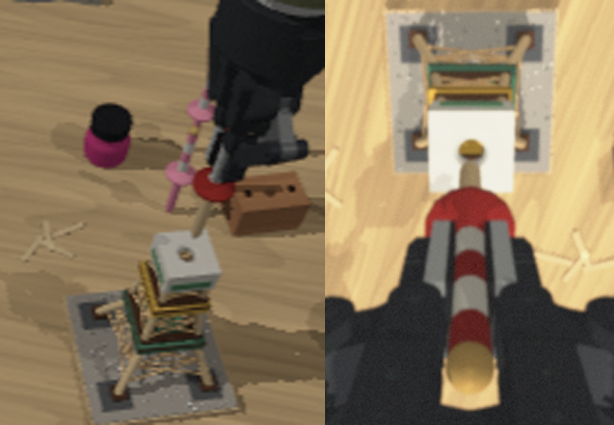

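move_arm(plan=[0,0,0,0,0,0.012,0.002,0,0,0,0,0,0.02,0.002,0,0,0,0,0,0.026,0.002,0,0,0,0,0,0.031,0.002,0,0,0,0,0,0.036,0.002,0,0,0,0,0,0.036,0.002])

```text
clock: 28.32
position: [0.6148, 0.2211, 0.4228]
ee_rot: [0.583, 0.812, -0.0, -0.0]
ft_force: [-0.3, 0.4, -0.5]
grip_width: 0.105
grasp_force: 39.2
```

```bash
python3 - <<'E'
from h import *
o=manip.get_obs(); print(o["position"],yaw(),o["ft_force"],o["torque"])
p,C=shot("wrist"); a=cv2.resize(p["color"][100:300,180:330],(600,800)[::1] if 0 else (450,600),interpolation=cv2.INTER_CUBIC); cv2.imwrite("pics/c11.png",a[...,::-1])
E
```

```text
[0.6148 0.2211 0.4228] 108.6234236063616 [-0.2675  0.4302 -0.5378] [0.0075 0.0361 0.0312]
```

View pics/c11.png

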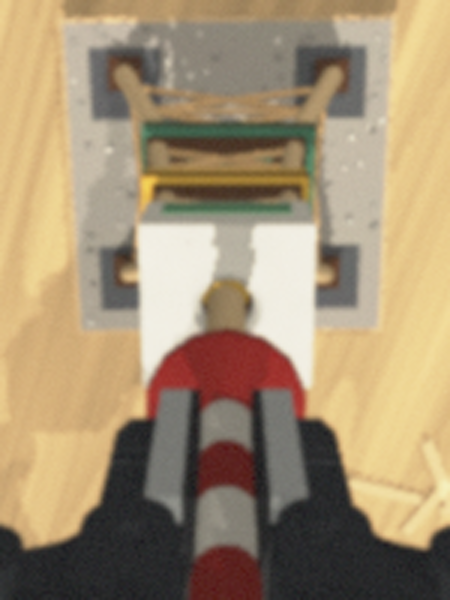

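move_arm(plan=[0,0,0,0,0,0.008,0.002,0,0,0,0,0,0.016,0.002,0,0,0,0,0,0.024,0.002,0,0,0,0,0,0.03,0.002,0,0,0,0,0,0.035,0.002,0,0,0,0,0,0.04,0.002,0,0,0,0,0,0.044,0.002,0,0,0,0,0,0.044,0.002])

```text
clock: 29.38
position: [0.6148, 0.2211, 0.3788]
ee_rot: [0.583, 0.812, -0.0, -0.0]
ft_force: [0.4, -0.5, -1.0]
grip_width: 0.105
grasp_force: 39.2
```

move_arm(plan=[0,0,0,0,0,0.004,0.002,0,0,0,0,0,0.007,0.002,0,0,0,0,0,0.009,0.002,0,0,0,0,0,0.0095,0.002,0,0,0,0,0,0.0095,0.002])

```text
clock: 30.0
position: [0.6148, 0.2212, 0.3698]
ee_rot: [0.583, 0.812, -0.0, 0.0]
ft_force: [-0.4, -0.9, 2.2]
grip_width: 0.102
grasp_force: 39.5
```

move_arm(plan=[0,0,0,0,0,0.0005,0.002,0,0,0,0,0,0.0005,0.002,0,0,0,0,0,0,0.05,0,0,0,0,0,0,0.05,0,0,0,0,0,0,0.05,0,0,0,0,0,-0.02,0.05,0,0,0,0,0,-0.07,0.05,0,0,0,0,0,-0.12,0.05,0,0,0,0,0,-0.125,0.05,0,0,0,0,0,-0.125,0.05])

```text
clock: 31.25
position: [0.6147, 0.2213, 0.4953]
ee_rot: [0.583, 0.812, 0.0, 0.0]
ft_force: [-0.1, 0.3, -1.0]
grip_width: 0.582
grasp_force: 0.0
```

```bash
python3 - <<'E'
from h import *
o=manip.get_obs(); print(o["position"],o["grip_width"],o["ft_force"])
p,C=shot("wrist"); q,D=shot("scene")
a=cv2.resize(q["color"][150:310,270:400],(325,400),interpolation=cv2.INTER_CUBIC); b=cv2.resize(p["color"][100:260,180:330],(375,400),interpolation=cv2.INTER_CUBIC)
cv2.imwrite("pics/c12.png",np.hstack([a,b])[...,::-1])
for n,(pp,CC) in dict(w=(p,C),s=(q,D)).items():
  for l in ("spire_mid",): print(n,l,[(w(CC,d["position"]),d["conf"]) for d in manip.tip_of(pp,l)])
E
```

```text
[0.6147 0.2213 0.4953] 0.5820344451987961 [-0.1199  0.274  -0.9755]
w spire_mid [(array([0.3447, 0.2489, 0.0657]), 0.98), (array([0.4328, 0.226 , 0.0671]), 0.84), (array([0.6132, 0.224 , 0.1832]), 0.76)]
s spire_mid [(array([0.4145, 0.4137, 0.0692]), 0.79), (array([0.4383, 0.2224, 0.0665]), 0.78), (array([0.3424, 0.245 , 0.072 ]), 0.68), (array([0.6128, 0.2183, 0.1829]), 0.49)]
```

View pics/c12.png

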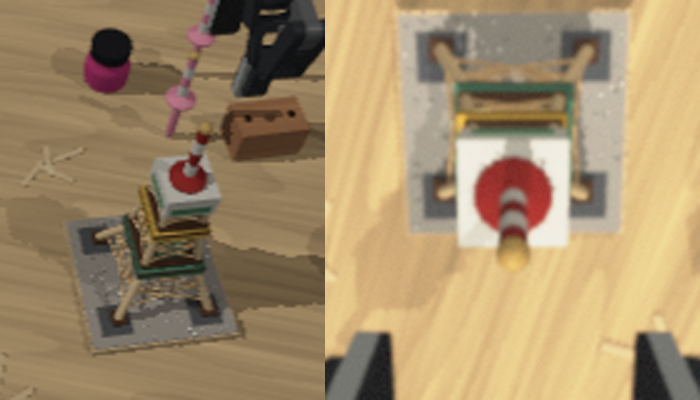

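The pictures show the collar flat on the roof with its point at z ≈ 0.183 (0.182 expected). All feet are on the pads, the frames are down and the gripper is clear.

```bash
python3 -c "
from workcell import manip
print(manip.hand_in())"
```

```text
the job is handed in; nothing more can be done
None
```

The lookout tower is built on the gravel tile in the order asked, with every section seated and the red spire's collar on the cabin roof. It was handed in at about 31 s of the 96 s, and the glue bottle, tape roll, paint jar and pink look-alikes were not touched.

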